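# Centre a turned knob on a finishing stand with light taps

### The job

Nudge the dark wooden knob across the round stand with gentle taps of the fingers low on its foot, until it stands upright in the middle of the disc, its foot wholly inside the black ring. Do not grip, lift or tip the knob or knock it off, and leave the wax tin, the wooden block and the wedge where they are. Finish with the fingers clear of everything.

Things in the scene. Friction and masses are not known exactly. Their poses are not given: they have to be found in the camera images.
- stand: Finishing stand, fixed to the saw table by its magnetic foot: dark steel foot 76 mm in diameter and 19 mm high with a small red knob on its -x side, thin column, and on top a plain aluminium disc 96 mm in diameter, 8 mm thick, whose level upper face is 60 mm above the table. Disc and foot do not turn or move. A black ring is marked flat on the disc round its centre: 40 mm inside diameter, 47 mm outside. Origin: centre of the underside of the foot, on the disc's axis; z up.
- stand_centre (a point): Centre of the black ring, on the upper face of the disc.
- knob: Loose turned knob of dark wood standing on the disc, off centre, 50 mm high, 50 to 100 g, top-heavy: round foot 26 mm in diameter and 12 mm high, thin neck 12 mm in diameter, ball head 24 mm in diameter centred 38 mm above the underside. Origin: centre of its underside; z up along its axis. A light push of less than 1 N slides it; pushed on the foot it slides upright, pushed at neck or head it tips over. It must never feel more than 8 N from the robot.
- wax_tin: Loose green round tin beside the stand, 71 mm in diameter, 36 mm high; leave alone. Origin: centre of its underside.
- block: Loose wooden set-up block beside the stand, 40 x 100 x 18 mm (x, y, z); leave alone. Origin: centre of its underside.
- wedge: Loose grey wooden wedge behind the stand, 26 x 70 x 20 mm (x, y, z); leave alone. Origin: centre of its underside.
Mind the look-alikes: they are no part of the job. Leave any green or turquoise look-alike of the knob alone.

How it is judged (in metres and radians):
At the end, for the whole second after the job is handed in: The knob stands still and upright (within 0.06 rad) on the disc, its axis within 7 mm of the ring's centre (foot wholly inside the ring); tin, block and wedge are within 15 mm of where they were (horizontal distance between knob and stand_centre below 0.007 m and angle between knob's own z axis and vertical below 0.06 rad and z of knob in the frame of stand_centre between -0.002 and 0.002 m and linear speed of knob below 0.01 m/s and distance of each of wax_tin, block, wedge from where it was at the start of the episode below 0.015 m); the robot touches nothing.
It fails at once if the knob is lifted more than 5 mm off the disc (z of knob in the frame of stand_centre above 0.005 m).
It fails at once if the knob is knocked off the disc (z of knob in the frame of stand_centre below -0.008 m).
It fails at once if the knob is tipped more than 0.3 rad (angle between knob's own z axis and vertical above 0.3 rad).
It fails at once if the knob is gripped or struck hard: the robot presses on it with more than 8 N (contact force between any of the fingers, the arm and knob above 8 N).
It fails at once if the wax tin, the block or the wedge is moved more than 15 mm (distance of any of wax_tin, block, wedge from where it was at the start of the episode above 0.015 m).
It also fails if it takes over 45 s, if anything falls off the work surface, if the arm or the gripper's body presses on something with over 40 N, if the wrist force passes 120 N, or if a joint passes its speed limit or range.

### The arm

A 6-joint arm with a two-finger parallel gripper is mounted at the origin on a cart in front of the work surface, level with it; the furniture and walls round the work are solid. World frame = base frame: x ahead of the robot, y to its left, z up, the work surface at z = 0. Lengths are in mm, angles in rad, forces in N, time in s.
With the tool pointing down it reaches from about 350 to 1000 mm from the base axis. Payload 7.1 kg.
Tool frame: the origin (TCP) lies on the centre line of the jaws, within the pads' length; the fingertips stand 25 mm ahead of it and the grasp point (between the pads) lies 6 mm ahead of it; z points along the fingers, y is the line along which they close (so a half turn about z gives the same grasp; the last joint's range is limited). The gripper opens to 85 mm and grips with 20 to 120 N. Pads are 22 mm wide; open, the fingers measure 114 mm over their backs; the gripper's body (76 mm by 85 mm) begins 54 mm behind the grasp point. The pads swing forward as they close: fully open they stand 13 mm farther back than shut.
Start: joints at [1.255, 0.423, 1.63, -0, 1.089, -0.019], TCP at [182.757, 597.666, 256.319] pointing down, gripper open.
Joint ranges: [-3, 3], [-0.9, 2.11], [0.09, 2.58], [-1.31, 4.45], [0.11, 2.69], [-2.54, 2.54]. Speed limits (rad/s): [2.39, 2.39, 3.01, 3.14, 3.14, 3.14].

### API

Orientations are given as a unit quaternion [w, x, y, z].
In Python, from station import ctrl, cams, workorder gives the robot as it stands. The module is installed in compiled form; this text tells all that it offers.
- The arm moves only by the tool send_rows, never from a script. Its argument "commands" is one flat list of numbers, 7 for each row, row after row: the opening, from -1 (shut) to 1 (fully open), then the shift along the tool's x, y, z in cm, then the turn, a rotation vector about the tool's x, y, z in degrees. A call has 1 to 20 rows; each row shifts and turns the commanded pose from where the row before left it, along the tool's axes as they then stand; what a row does not reach is not made up. A row lasts 1/12 s, in which the tool goes at most 41.7 mm and 7.16 degrees, less where a joint would pass 70% of its speed; a pose out of reach is approached as far as the arm can. A call is refused whole if a number of a shift passes 4.17 or a number of a turn 7.16, either way. A call with a gripper value outside its range is refused whole. The fingers move at their own pace and stop on an object; "squeeze" is the grip in N (left out, the last holds). Time passes only in rows, so rows that do not move let the fingers close. It gives the time, the measured TCP pose, the force, the opening and the grip force at its end, in the units of the state.
- ctrl.observe(): the state, without advancing time (a new reading comes with each control period).
- cams.grab_frame(name): name is "scene" or "top" or "wrist"; returns a dict with "frame" (384x512x3 uint8, red, green, blue), "range_z" (384x512 float32, mm along the optical axis (not along the pixel's ray), 0 where there is no reading), "intrinsics" (3x3 intrinsics, pixels), "pose" (4x4, takes a point from camera to world coordinates). Camera axes: x right, y down, z forward; pixel columns grow to the right and rows downward; lengths in mm; the calibration is good to about 2 mm. A picture is of the moment at which its call begins.
- workorder.close_job(): hands the job in; it is judged then, once.
Trained networks look in a picture, given as the dict that the camera call returned (one of the last four; its "shot" number tells which), for a name from the list of things; names that differ only in an ending like _2 or _b are one class to them, and where a whole thing is asked for, a point or a joint stands for the part that bears it (a point fixed in the world has none). Each returns a list of dicts, best first, with "confidence" (0 to 1); they miss things now and then, are a little off and sometimes report something else, mostly with a low value. They report only what shows in the picture. A call takes as long as a camera call. They do not tell look-alikes from the thing itself.
- cams.recognise(picture, target): "centre" ([x, y, z] in mm, in world coordinates, good to about 4 mm: the middle of the surface that is visible of it).
The state is a dict: "clock": time; "qpos": joint angles; "joint_velocities": joint speeds; "tau": joint torques, N m; "tool_pos": TCP position; "tool_rot": TCP orientation; "force": force on the tool from outside, world axes, zero at the start; "moment": the same for the moment, N m; "width": opening from 0.0 (shut) to 1.0 (fully open); "grip_force": force on a finger pad.
Only numpy, scipy, OpenCV 4.12 (cv2) and the standard library are available. Lean on these libraries where they do the work, as an engineer would, in place of code of your own. Each camera call takes 0.05 s, during which the arm holds its last target. There are 200 camera calls.

## Working session

There is one attempt and no reset: what is moved stays moved. The work goes in short steps, Python scripts to look and compute and a tool call to move; the robot and the scene stay as the last step left them, time stands still between calls to the robot, and variables do not carry over. Pictures are saved under pics/ and viewed, at most 10 in all, crops included, and the job is handed in when it is done.

Besides the shell and the picture viewer there is one more tool, called after "Request:" as a command line: name --argument value ..., lists and objects as JSON in quotes. send_rows: Moves the arm, as the interface text tells. Its arguments: {"type":"object","properties":{"commands":{"type":"array","items":{"type":"number"}},"squeeze":{"type":"number"}},"required":["commands"]}

```bash
mkdir -p pics; python3 - <<'E'
from station import ctrl,cams
import cv2,numpy as np
s=ctrl.observe(); print(s)
ims=[]
for n in ["scene","top"]:
    p=cams.grab_frame(n); ims.append(p["frame"])
    np.savez(f"{n}.npz",**{k:p[k] for k in("frame","range_z","intrinsics","pose")})
    print(n,p["pose"].round(2).tolist())
    for t in ["knob","stand","wax_tin","block","wedge"]:
        print(t,[(np.round(d["centre"],1).tolist(),round(d["confidence"],2)) for d in cams.recognise(p,t)[:4]])
for i,n in zip(ims,["scene","top"]): cv2.imwrite(f"pics/{n}0.png",i[:,:,::-1])
E
```

```text
{'clock': 0.0, 'qpos': array([ 1.25497888e+00,  4.23844046e-01,  1.63069145e+00,  1.31561205e-05,
        1.08859427e+00, -1.90208860e-02]), 'joint_velocities': array([ 0.00063336,  0.0001848 ,  0.00160324, -0.00146021,  0.00016722,
        0.00022888]), 'tau': array([-2.09293437e-03, -5.57369578e+01, -2.81750447e+01, -2.28206250e-04,
        7.30875632e-03, -3.42025237e-05]), 'tool_pos': array([182.61369945, 597.19633041, 255.5430854 ]), 'tool_rot': array([-1.33815073e-04,  1.47857186e-01,  9.89008424e-01, -7.56840030e-04]), 'force': array([ 0.27935444,  0.3266728 , -0.37080831]), 'moment': array([ 0.02172857,  0.01131684, -0.03523685]), 'grip_force': 0.0, 'width': 0.9975895409260394}
scene [[0.7, -0.46, 0.54, 63.48], [-0.71, -0.45, 0.54, -463.99], [-0.0, -0.76, -0.65, 639.56], [0.0, 0.0, 0.0, 1.0]]
knob [([446.7, 11.6, 24.4], 0.81), ([570.1, -32.5, 84.1], 0.77), ([594.2, -132.1, 25.6], 0.72), ([538.5, -141.2, 24.3], 0.66)]
stand [([548.1, -20.8, 59.8], 0.87)]
wax_tin []
block [([433.2, -197.1, 19.3], 0.86)]
wedge [([691.4, -153.0, 13.5], 0.65)]
top [[-0.03, -0.99, 0.13, 411.12], [-1.0, 0.03, 0.0, -10.58], [-0.01, -0.13, -0.99, 1017.88], [0.0, 0.0, 0.0, 1.0]]
knob [([588.9, -125.5, 42.4], 0.68), ([451.5, 16.8, 43.6], 0.6), ([535.3, -137.4, 48.5], 0.45), ([599.6, 104.5, 41.8], 0.41)]
stand [([557.4, -8.6, 64.3], 0.72)]
wax_tin [([424.1, 164.9, 32.2], 0.9)]
block [([440.1, -187.1, 15.3], 0.97)]
wedge [([686.7, -151.5, 11.0], 0.72)]
```

View pics/scene0.png

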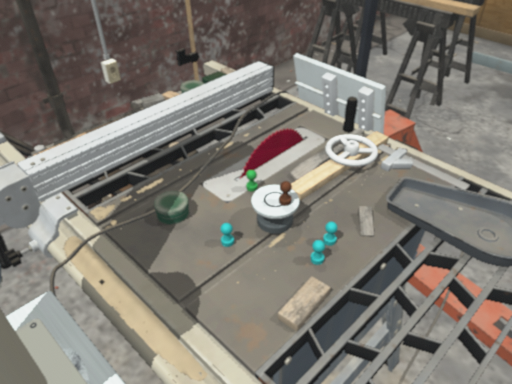

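View pics/top0.png

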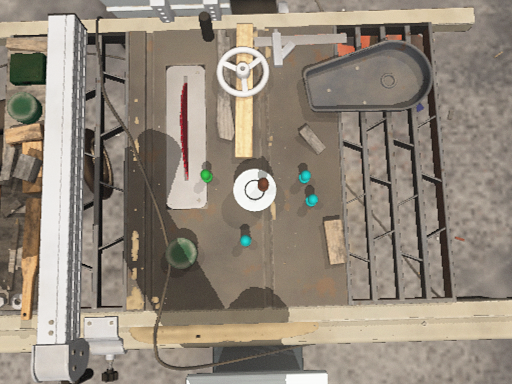

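The scene view shows the stand at about (275,205) with the dark knob at its far right (286,192). In the top view the disc is at (255,190) and the knob at (263,184). The turquoise and green knobs are the look-alikes. Next I measure the disc and knob precisely.

```bash
cat > h.py <<'E'
import numpy as np,cv2
from scipy.optimize import least_squares
def cloud(p):
    K,T,z=p["intrinsics"],p["pose"],p["range_z"]
    v,u=np.mgrid[:z.shape[0],:z.shape[1]]
    c=np.stack([(u-K[0,2])/K[0,0]*z,(v-K[1,2])/K[1,1]*z,z],-1)
    return c@T[:3,:3].T+T[:3,3]
def rays(p,zw,pts):
    K,T=p["intrinsics"],p["pose"]; pts=np.c_[pts,np.ones(len(pts))]
    d=(pts@np.linalg.inv(K).T)@T[:3,:3].T
    return T[:3,3]+d*((zw-T[2,3])/d[:,2])[:,None]
def measure(p,c0=(557,-10)):
    W=cloud(p); f=p["frame"].astype(int); m=p["range_z"]>0
    near=m&(np.hypot(W[...,0]-c0[0],W[...,1]-c0[1])<60)
    disc=near&(abs(W[...,2]-60)<5)&(f.min(-1)>130)
    cn,_=cv2.findContours(disc.astype(np.uint8),0,1); cn=max(cn,key=len)
    hull=cv2.convexHull(cn)[:,0,:]
    (e,ax,an)=cv2.fitEllipse(cn)
    ctr=rays(p,60,np.array([e]))[0]
    # circle fit on the hull with R free
    q=rays(p,60,hull.astype(float))[:,:2]
    r=least_squares(lambda a:np.hypot(*(q-a[:2]).T)-a[2],[*ctr[:2],48],loss='soft_l1').x
    dark=near&(W[...,2]>64)&(W[...,2]<115)&(f[...,0]-f[...,2]>10)&(f.max(-1)<150)
    k=W[dark]; head=k[k[:,2]>88]
    out=dict(disc_z=np.median(W[disc][:,2]),ell=ctr[:2],circ=r,n=len(k),nh=len(head))
    if len(head)>5:
        s=least_squares(lambda a:np.linalg.norm(head-[a[0],a[1],98],axis=1)-12,head.mean(0)[:2],loss='soft_l1').x
        out.update(sph=s,hm=head.mean(0))
    px=np.argwhere(dark)[:,::-1]
    if len(px): out["px"]=(px.min(0),px.max(0))
    return out
E
python3 - <<'E'
import numpy as np; from h import *
np.set_printoptions(precision=1,suppress=True)
for n in("scene","top"):
    p=np.load(n+".npz"); print(n,measure(p))
p=np.load("scene.npz");cv2.imwrite("pics/crop0.png",cv2.resize(p["frame"][150:250,215:345,::-1],None,fx=6,fy=6,interpolation=cv2.INTER_CUBIC))
E
```

```text
scene {'disc_z': np.float64(61.35271941723943), 'ell': array([555.7, -11.1]), 'circ': array([559.8, -10.8,  49. ]), 'n': 218, 'nh': 103, 'sph': array([570.4, -28.9]), 'hm': array([565.3, -32. , 105.1]), 'px': (array([279, 181]), array([291, 204]))}
top {'disc_z': np.float64(59.73805035317423), 'ell': array([561.1, -11.1]), 'circ': array([561.4, -11.1,  47.5]), 'n': 117, 'nh': 92, 'sph': array([570.2, -29.7]), 'hm': array([568.3, -29.3, 105.7]), 'px': (array([258, 178]), array([268, 191]))}
```

View pics/crop0.png

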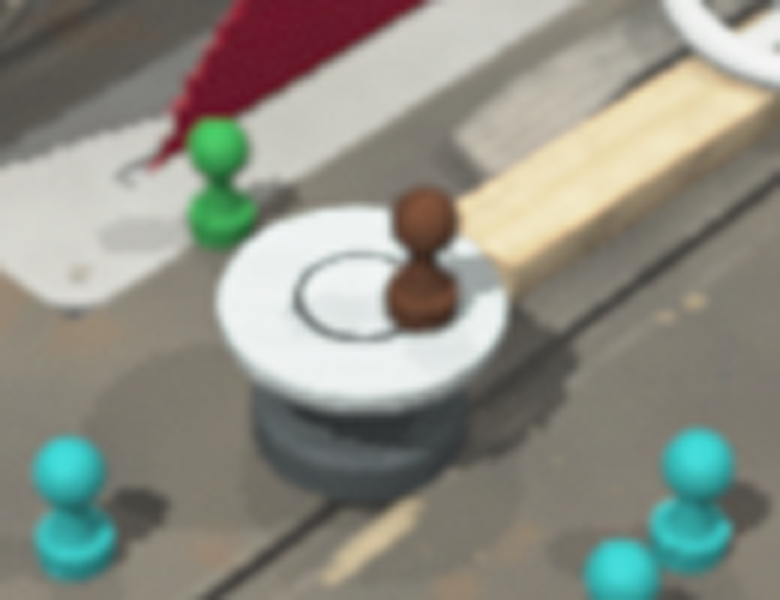

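The crop shows the knob's foot at about (423,305), right of the ring centre (362,297). The push needed is about 20 mm along (-0.45, +0.89). Before travelling I check that the path is clear.

```bash
cat >> h.py <<'E'
from scipy.spatial.transform import Rotation as R
def tool(s): return R.from_quat(np.roll(s["tool_rot"],-1))
E
python3 - <<'E'
import numpy as np; from h import *
np.set_printoptions(precision=2,suppress=True)
a=np.array([182.6,597.2]);b=np.array([593,-74.]);d=(b-a)/787
for n in("scene","top"):
    W=cloud(np.load(n+".npz")).reshape(-1,3); q=W[:,:2]-a; t=q@d; o=abs(q@[-d[1],d[0]])
    for t0 in range(100,800,100):
        m=(o<90)&(t>t0-50)&(t<t0+50); print(n,t0,m.sum(), W[m,2].max().round() if m.any() else None)
from station import ctrl
s=ctrl.observe();print(tool(s).as_matrix(), tool(s).inv().apply([410.4,-671,0]))
E
```

```text
scene 100 492 84.0
scene 200 4664 84.0
scene 300 3244 81.0
scene 400 2189 12.0
scene 500 2574 39.0
scene 600 2711 52.0
scene 700 3179 112.0
top 100 1804 84.0
top 200 4283 85.0
top 300 2644 82.0
top 400 2973 14.0
top 500 3249 40.0
top 600 3199 56.0
top 700 3267 112.0
[[-0.96  0.29  0.  ]
 [ 0.29  0.96  0.  ]
 [-0.    0.   -1.  ]] [-588.7  -521.63    0.01]
```

Request:
send_rows --commands '[-0.6,-2.94,-2.61,0,0,0,0,-0.6,-2.94,-2.61,0,0,0,0,-0.6,-2.94,-2.61,0,0,0,0,-0.6,-2.94,-2.61,0,0,0,0,-0.6,-2.94,-2.61,0,0,0,0,-0.6,-2.94,-2.61,0,0,0,0,-0.6,-2.94,-2.61,0,0,0,0,-0.6,-2.94,-2.61,0,0,0,0,-0.6,-2.94,-2.61,0,0,0,0,-0.6,-2.94,-2.61,0,0,0,0,-0.6,-2.94,-2.61,0,0,0,0,-0.6,-2.94,-2.61,0,0,0,0,-0.6,-2.94,-2.61,0,0,0,0,-0.6,-2.94,-2.61,0,0,0,0,-0.6,-2.94,-2.61,0,0,0,0,-0.6,-2.94,-2.61,0,0,0,0,-0.6,-2.94,-2.61,0,0,0,0,-0.6,-2.94,-2.61,0,0,0,0,-0.6,-2.94,-2.61,0,0,0,0,-0.6,-2.94,-2.61,0,0,0,0]'

```text
clock: 2.27
tool_pos: [593.1, -75.5, 256.5]
tool_rot: [0.0, 0.148, 0.989, 0.0]
force: [0.1, 0.5, 0.1]
width: 0.197
grip_force: 0.0
```

Request:
send_rows --commands '[-0.6,0,0,0,0,0,6.6,-0.6,0,0,0,0,0,6.6,-0.6,0,0,0,0,0,6.6,-0.6,0,0,0,0,0,6.6,-0.6,0,0,0,0,0,6.6,-0.6,0,0,0,0,0,6.6,-0.6,0,0,0,0,0,6.6,-0.6,0,0,0,0,4,0,-0.6,0,0,0,0,4,0,-0.6,0,0,0,0,0,0,-0.6,0,0,0,0,0,0]'

```text
clock: 3.18
tool_pos: [592.6, -74.3, 256.0]
tool_rot: [-0.059, 0.523, 0.849, 0.036]
force: [-0.4, 0.2, 0.3]
width: 0.203
grip_force: 0.0
```

Request:
send_rows --commands '[-0.6,-0.38,0,2.72,0,0,0,-0.6,-0.38,0,2.72,0,0,0,-0.6,-0.38,0,2.72,0,0,0,-0.6,-0.38,0,2.72,0,0,0,-0.6,0,0,0,0,0,0,-0.6,0,0,0,0,0,0]'

```text
clock: 3.68
tool_pos: [591.3, -72.9, 145.7]
tool_rot: [-0.06, 0.523, 0.85, 0.036]
force: [-0.1, -0.4, 0.3]
width: 0.198
grip_force: 0.0
```

```bash
python3 - <<'E'
import numpy as np; from h import *
from station import ctrl,cams
np.set_printoptions(precision=2,suppress=True)
s=ctrl.observe(); M=tool(s).as_matrix(); print(s["tool_pos"],M)
P={n:cams.grab_frame(n) for n in("scene","wrist","top")}
for n in ("scene","wrist"):
    p=P[n]
    W=cloud(p).reshape(-1,3); W=W[(p["range_z"]>0).ravel()]; L=(W-s["tool_pos"])@M
    m=(abs(L[:,0])<30)&(abs(L[:,1])<45)&(L[:,2]>-20)&(L[:,2]<32); L=L[m]
    print(n,len(L), L.min(0),L.max(0))
    for z0 in range(-20,32,6):
        q=L[(L[:,2]>=z0)&(L[:,2]<z0+6)]
        if len(q)>3: print(z0,len(q),np.percentile(q,[2,98],axis=0).ravel())
    try: print(measure(p,(561,-11)))
    except Exception as e: print(e)
a=cv2.resize(P["scene"]["frame"][110:260,200:350],(450,450),interpolation=cv2.INTER_CUBIC); b=cv2.resize(P["wrist"]["frame"],(350,262))
c=np.zeros((450,800,3),np.uint8);c[:,:450]=a;c[:262,450:]=b
cv2.imwrite("pics/a1.png",c[:,:,::-1])
E
```

```text
[591.29 -72.87 145.66] [[-0.45  0.89 -0.07]
 [ 0.88  0.45  0.12]
 [ 0.14 -0.   -0.99]]
scene 145 [-14.8  -24.49 -19.42] [ 9.55  8.29 24.65]
-14 4 [ -7.06 -22.76  -9.58   4.05 -20.42  -8.52]
-8 29 [ -9.53 -23.81  -7.54   7.15 -15.4   -2.2 ]
-2 30 [-11.92 -24.35  -1.11   9.27 -12.     3.88]
4 27 [-11.89 -23.68   4.24   8.94 -14.48   9.88]
10 29 [-12.06 -23.46  10.13   8.56  -4.1   15.1 ]
16 18 [-12.17 -20.5   16.26   8.92   1.94  21.8 ]
22 7 [-10.25 -16.1   22.29   4.33 -13.08  24.57]
{'disc_z': np.float64(61.35053054964783), 'ell': array([555.77, -11.23]), 'circ': array([559.85, -11.12,  49.04]), 'n': 215, 'nh': 103, 'sph': array([570.24, -29.14]), 'hm': array([565.21, -31.98, 105.09]), 'px': (array([279, 181]), array([291, 204]))}
wrist 4093 [-11.82 -30.18 -19.99] [13.61 30.36 23.13]
-20 816 [ -8.85 -27.   -19.89  13.06  26.97 -14.04]
-14 784 [-10.69 -16.49 -13.96  11.23  18.01  -8.12]
-8 672 [ -8.37 -21.17  -7.8   11.18  21.86  -2.18]
-2 599 [ -9.12 -21.09  -1.9   11.2   21.95   3.85]
4 538 [ -8.96 -20.96   4.06  11.13  22.05   9.85]
10 460 [ -1.49 -20.82  10.15  11.11  21.73  15.92]
16 218 [ -9.22 -17.93  16.05  10.94  17.18  21.5 ]
22 6 [ 6.29 -8.1  22.03  8.61  9.06 23.11]
{'disc_z': np.float64(60.10274949315348), 'ell': array([560.04,  -6.44]), 'circ': array([560.96,  -8.28,  47.49]), 'n': 1714, 'nh': 1650, 'sph': array([569.44, -27.24]), 'hm': array([568.78, -26.57, 106.43]), 'px': (array([234, 128]), array([278, 176]))}
```

View pics/a1.png

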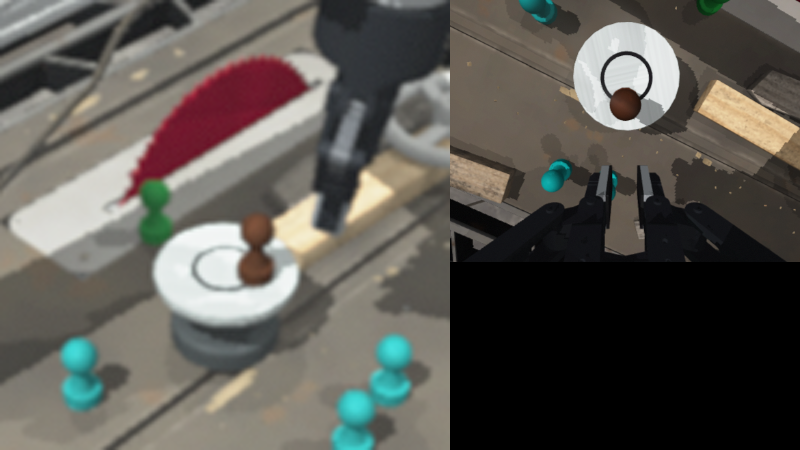

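The fingers are about 40 mm behind the knob, pointing at it and at the ring; in the wrist inset the knob is at (625,104) and the ring at (626,76). Next I descend behind the knob, move close and measure again.

Request:
send_rows --commands '[-0.6,-0.26,0.05,1.87,0,0,0,-0.6,-0.26,0.05,1.87,0,0,0,-0.6,-0.26,0,1.87,0,0,0,-0.6,0,0,0,0,0,0,-0.6,0.5,0,0.07,0,0,0,-0.6,0.5,0,0.07,0,0,0,-0.6,0.5,0,0.07,0,0,0,-0.6,0,0,0,0,0,0,-0.6,0,0,0,0,0,0,-0.6,0,0,0,0,0,0]'

```text
clock: 4.67
tool_pos: [586.8, -59.3, 90.6]
tool_rot: [-0.059, 0.523, 0.85, 0.037]
force: [-0.0, 0.6, -0.5]
width: 0.195
grip_force: 0.0
```

```bash
cat > look.py <<'E'
import sys,numpy as np; from h import *
from station import ctrl,cams
np.set_printoptions(precision=1,suppress=True)
s=ctrl.observe(); M=tool(s).as_matrix(); print(s["clock"],s["tool_pos"],s["force"])
d=np.array([-.454,.891]); e=np.array([.891,.454]); t=s["tool_pos"][:2]
P={n:cams.grab_frame(n) for n in("scene","wrist","top")}
for n,p in P.items():
    try:
        r=measure(p,(561,-11)); c=r["circ"]; o=r["sph"]-c[:2]
        print(n,"disc",r["disc_z"],c,"knob",r["sph"],"off",o,np.hypot(*o),"off fwd/lat",o@d,o@e,"tool->knob",(r["sph"]-t)@d,(r["sph"]-t)@e,r["n"])
    except Exception as x: print(n,x)
a=cv2.resize(P["scene"]["frame"][150:240,230:320],(450,450),interpolation=cv2.INTER_CUBIC); b=cv2.resize(P["wrist"]["frame"][:,80:432],(350,382))
c=np.zeros((450,800,3),np.uint8);c[:,:450]=a;c[:382,450:]=b
cv2.imwrite(f"pics/{sys.argv[1]}.png",c[:,:,::-1])
E
python3 look.py a2
```

```text
4.6667 [586.8 -59.3  90.6] [-0.   0.6 -0.5]
scene disc 61.31953083112819 [560.1 -11.   48.9] knob [570. -29.] off [  9.9 -18. ] 20.534068059219855 off fwd/lat -20.523189064228326 0.667380514218654 tool->knob 34.571705216571246 -1.1862882331837115 216
wrist disc 60.13120820807677 [560.9  -8.2  47.5] knob [569.3 -27.3] off [  8.5 -19.1] 20.886712310072863 off fwd/lat -20.85782655131014 -1.0975034920024902 tool->knob 36.384689047456554 -1.0176308428837793 4034
top 'sph'
```

View pics/a2.png

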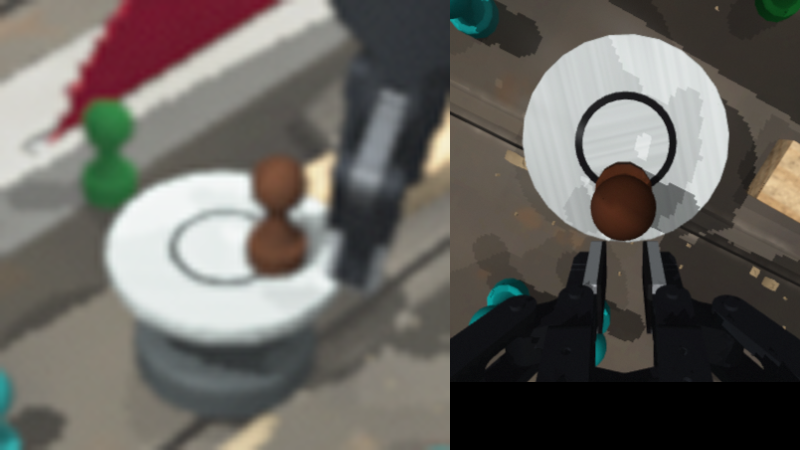

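The knob stands at (278,215) in the scene crop and the fingertips are just to its right, low by the disc rim. In the wrist view the knob at (624,205) is centred between the fingers and lines up with the ring. I lower 2 mm, recentre 1 mm and tap slowly.

Request:
send_rows --commands '[-0.6,-0.03,-0.1,0.2,0,0,0,-0.6,0.3,0,0.04,0,0,0,-0.6,0.2,0,0.03,0,0,0,-0.6,0.2,0,0.03,0,0,0,-0.6,0.15,0,0.02,0,0,0,-0.6,0.15,0,0.02,0,0,0,-0.6,0.15,0,0.02,0,0,0,-0.6,0.15,0,0.02,0,0,0,-0.6,0.15,0,0.02,0,0,0,-0.6,0.15,0,0.02,0,0,0,-0.6,0,0,0,0,0,0,-0.6,0,0,0,0,0,0]'

```text
clock: 5.82
tool_pos: [578.2, -45.3, 87.9]
tool_rot: [-0.059, 0.523, 0.85, 0.037]
force: [0.6, -0.1, -0.4]
width: 0.197
grip_force: 0.0
```

```bash
python3 look.py a3
```

```text
5.8167 [578.2 -45.3  87.9] [ 0.6 -0.1 -0.4]
scene disc 61.309901533130414 [560.4 -11.4  49.1] knob [567.5 -26.2] off [  7.2 -14.7] 16.37648447215091 off fwd/lat -16.373774907874488 -0.29653729129519335 tool->knob 21.881414988225593 -0.7706548564581244 185
wrist disc 60.12908249187956 [560.9  -8.2  47.5] knob [567.  -24.6] off [  6.1 -16.4] 17.536119568581523 off fwd/lat -17.419717492117535 -2.0169307057838353 tool->knob 23.47784151484927 -0.592406044627773 4508
top 'sph'
```

View pics/a3.png

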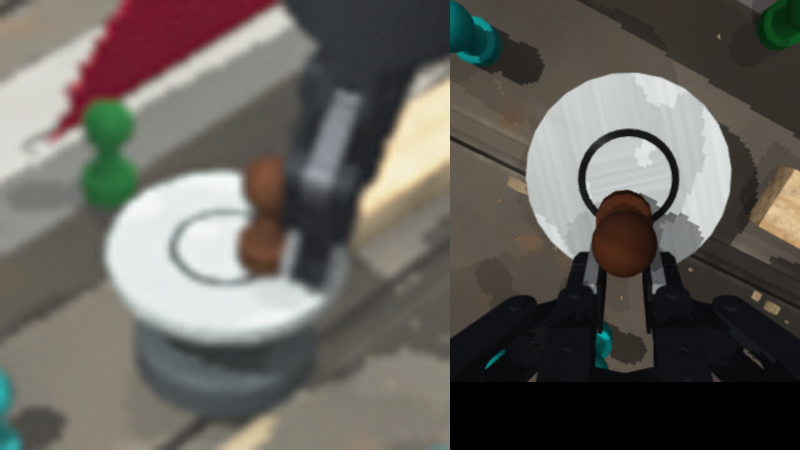

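The knob at (265,215) in the scene crop is sliding upright. The fingers touch low on its foot, and about 17 mm remain. I keep pushing.

Request:
send_rows --commands '[-0.6,0.1,0.01,0.014,0,0,0,-0.6,0.15,0.01,0.02,0,0,0,-0.6,0.15,0.01,0.02,0,0,0,-0.6,0.15,0.01,0.02,0,0,0,-0.6,0.15,0.01,0.02,0,0,0,-0.6,0.15,0.01,0.02,0,0,0,-0.6,0.15,0.01,0.02,0,0,0,-0.6,0.15,0.01,0.02,0,0,0,-0.6,0.1,0,0.014,0,0,0,-0.6,0,0,0,0,0,0,-0.6,0,0,0,0,0,0]'

```text
clock: 6.88
tool_pos: [573.2, -33.7, 88.0]
tool_rot: [-0.059, 0.523, 0.85, 0.037]
force: [-0.3, -0.6, -0.7]
width: 0.195
grip_force: 0.0
```

```bash
python3 look.py a4
```

```text
6.8833 [573.2 -33.7  88. ] [-0.3 -0.6 -0.7]
scene disc 61.25406785267933 [559.9 -11.1  48.8] knob [563.  -14.6] off [ 3.1 -3.5] 4.660147148479659 off fwd/lat -4.497774631841214 1.2193972509950957 tool->knob 21.66766840721603 -0.411306867358071 175
wrist disc 60.10618890459958 [560.8  -8.2  47.5] knob [561.9 -13. ] off [ 1.2 -4.9] 4.988179849603122 off fwd/lat -4.848137500534203 -1.1736380796846884 tool->knob 23.51996138704822 -0.6352480464399705 4501
top 'sph'
```

View pics/a4.png

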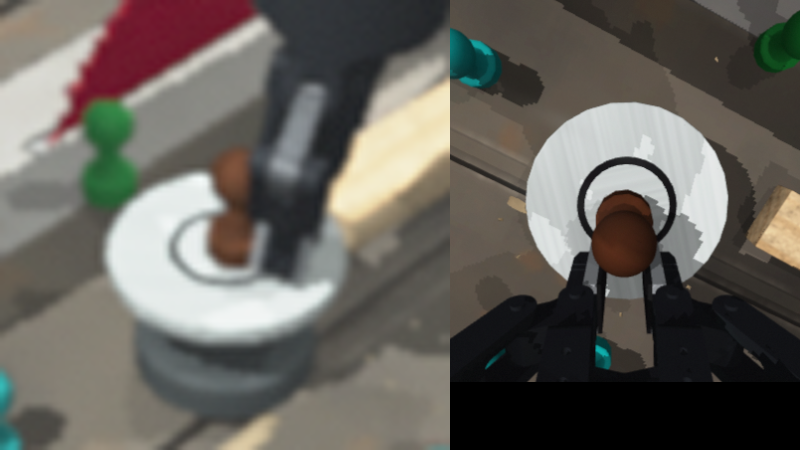

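About 4.7 mm remain (foot at (238,240) in the scene crop, partly inside the ring). I push 4.8 mm, then back straight off and raise the tool.

Request:
send_rows --commands '[-0.6,0.1,0,0.014,0,0,0,-0.6,0.13,0,0.018,0,0,0,-0.6,0.13,0,0.018,0,0,0,-0.6,0.12,0,0.016,0,0,0,-0.6,0,0,0,0,0,0,-0.6,0,0,0,0,0,0,-0.6,-0.3,0,-0.05,0,0,0,-0.6,-0.6,0,-0.1,0,0,0,-0.6,-1.5,0,-0.22,0,0,0,-0.6,-1.5,0,-0.22,0,0,0,-0.6,-1.5,0,-0.22,0,0,0,-0.6,-1.5,0,-0.22,0,0,0,-0.6,-1.5,0,-0.22,0,0,0,-0.6,0,0,-3,0,0,0,-0.6,0,0,-3,0,0,0,-0.6,0,0,0,0,0,0,-0.6,0,0,0,0,0,0]'

```text
clock: 8.45
tool_pos: [614.8, -114.4, 149.9]
tool_rot: [-0.057, 0.523, 0.849, 0.037]
force: [-0.1, 0.6, 0.2]
width: 0.203
grip_force: 0.0
```

```bash
python3 look.py a5; python3 - <<'E'
from station import cams; import cv2
f=cams.grab_frame("top")["frame"][150:230,210:300,::-1]
a=cv2.imread("pics/a5.png"); a[:,400:]=cv2.resize(f,(400,450),interpolation=cv2.INTER_CUBIC); 
w=cams.grab_frame("wrist")["frame"][:,:,::-1]
cv2.imwrite("pics/a6.png",cv2.hconcat([a[:384,0:400],w[:, 112:512]]))
E
```

```text
8.45 [ 614.8 -114.4  149.9] [-0.1  0.6  0.2]
scene disc 61.30153955374794 [560.  -10.7  49.2] knob [560.9 -10.8] off [ 0.8 -0.1] 0.8273033981707901 off fwd/lat -0.4700261943229238 0.6808114540623624 tool->knob 116.82894426727515 -1.0556982413837448 217
wrist disc 60.0652520539434 [561.1  -8.5  47.5] knob [559.8  -8.6] off [-1.3 -0. ] 1.3287043843671764 off fwd/lat 0.5778426281970196 -1.1964731261958603 tool->knob 119.29911436703415 -1.0098378373499535 2304
top disc 59.686353790642045 [561.5 -11.   47.5] knob [560.6 -11.5] off [-0.9 -0.6] 1.0385591221022787 off fwd/lat -0.09380885750866474 -1.0343121929763879 tool->knob 116.27757176661429 -1.6180064918823878 117
```

View pics/a6.png

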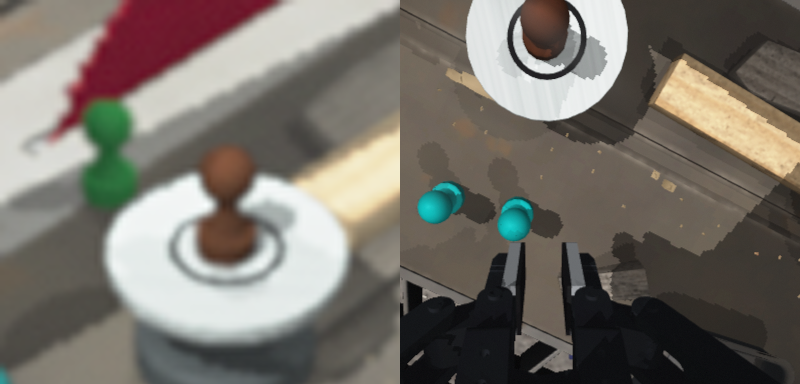

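The knob stands upright inside the ring: its foot is at (228,248) in the scene crop, and all three cameras put it about 1 mm off centre. The fingers are clear at a TCP height of 150 mm, so I hand the job in.

```bash
python3 -c "
from station import workorder
print(workorder.close_job())"
```

```text
the job is handed in; nothing more can be done
None
```

The knob stands upright about 1 mm from the ring's centre by all three cameras, with the fingers clear of everything; the job was handed in at about 8.5 s and returned no verdict.

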